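Line up the ornamental shogi pieces by height

TASK

The four ornamental shogi pieces have been taken down for dusting. Stand them back upright on the row of four rosewood stands in order of height, one to a stand, with the tallest at the bronze frog's end and the shortest at the blue incense holder's end; set each one centred on its stand, its broad face parallel to the row. Leave the frog and the incense holder where they are.

Things in the scene. Friction and masses are not known exactly. Their poses are not given: they have to be found in the camera images.
- piece_a: the tallest of four ornamental shogi pieces, 98 mm tall: plain honey-brown zelkova, upright thick wedge of five-sided outline (shoulders at 75 mm, pointed top); foot 82 mm wide (y), 31 mm thick (x), thinning to 21 mm at the point, both faces alike; about 125 g, loose, on the hinoki board (60 mm above the work surface). Origin: centre of underside; x out of a face, y along the width, z up.
- piece_b: the second tallest of four ornamental shogi pieces, 84 mm tall: plain honey-brown zelkova, upright thick wedge of five-sided outline (shoulders at 65 mm, pointed top); foot 71 mm wide (y), 28 mm thick (x), thinning to 19 mm at the point, both faces alike; about 83 g, loose, on the hinoki board (60 mm above the work surface). Origin: centre of underside; x out of a face, y along the width, z up.
- piece_c: the third tallest of four ornamental shogi pieces, 70 mm tall: plain honey-brown zelkova, upright thick wedge of five-sided outline (shoulders at 54 mm, pointed top); foot 59 mm wide (y), 25 mm thick (x), thinning to 17 mm at the point, both faces alike; about 52 g, loose, on the hinoki board (60 mm above the work surface). Origin: centre of underside; x out of a face, y along the width, z up.
- piece_d: the shortest of four ornamental shogi pieces, 56 mm tall: plain honey-brown zelkova, upright thick wedge of five-sided outline (shoulders at 43 mm, pointed top); foot 47 mm wide (y), 22 mm thick (x), thinning to 15 mm at the point, both faces alike; about 29 g, loose, on the hinoki board (60 mm above the work surface). Origin: centre of underside; x out of a face, y along the width, z up.
- stand_1: first from the robot's left (+y) of four identical rosewood stands in a straight row, centres 100 mm apart: flat-topped block, 90 mm along the row (y), 54 mm deep (x), 14 mm high, fastened on an 8 mm walnut runner on the hinoki board. Origin: centre of underside, 68 mm above the work surface (its top at 82 mm); x across the row away from the robot, y along it to the left, z up.
- stand_2: second from the robot's left (+y) of four identical rosewood stands in a straight row, centres 100 mm apart: flat-topped block, 90 mm along the row (y), 54 mm deep (x), 14 mm high, fastened on an 8 mm walnut runner on the hinoki board. Origin: centre of underside, 68 mm above the work surface (its top at 82 mm); x across the row away from the robot, y along it to the left, z up.
- stand_3: third from the robot's left (+y) of four identical rosewood stands in a straight row, centres 100 mm apart: flat-topped block, 90 mm along the row (y), 54 mm deep (x), 14 mm high, fastened on an 8 mm walnut runner on the hinoki board. Origin: centre of underside, 68 mm above the work surface (its top at 82 mm); x across the row away from the robot, y along it to the left, z up.
- stand_4: last from the robot's left (+y) of four identical rosewood stands in a straight row, centres 100 mm apart: flat-topped block, 90 mm along the row (y), 54 mm deep (x), 14 mm high, fastened on an 8 mm walnut runner on the hinoki board. Origin: centre of underside, 68 mm above the work surface (its top at 82 mm); x across the row away from the robot, y along it to the left, z up.
- frog: cast bronze paperweight frog, 70 mm long, 66 mm wide, 48 mm high, 0.42 kg, loose, standing on the hinoki board just past one end of the row of stands, about 107 mm from the centre of the nearest stand. Origin: centre of its underside.
- incense_holder: round blue porcelain incense holder, 60 mm in diameter, 40 mm high, 0.16 kg, loose, standing on the hinoki board just past the other end of the row, about 107 mm from the centre of the nearest stand. Origin: centre of its underside.

How it is judged (in metres and radians):
At the end, for the whole second after the job is handed in: Each piece stands upright (within 0.08 rad), released and at rest on its own stand in falling order of height from the frog's end to the incense holder's end: its centre within 14 mm of the stand's centre, its foot on the stand's top (within 4 mm), its faces within 0.22 rad of parallel to the row (((horizontal distance between frog and stand_1 below 0.2 m and horizontal distance between piece_a and stand_1 below 0.014 m and z of piece_a in the frame of stand_1 between 0.01 and 0.018 m and angle between the x axis of piece_a and the x axis of stand_1, either way round below 0.22 rad and horizontal distance between piece_b and stand_2 below 0.014 m and z of piece_b in the frame of stand_2 between 0.01 and 0.018 m and angle between the x axis of piece_b and the x axis of stand_2, either way round below 0.22 rad and horizontal distance between piece_c and stand_3 below 0.014 m and z of piece_c in the frame of stand_3 between 0.01 and 0.018 m and angle between the x axis of piece_c and the x axis of stand_3, either way round below 0.22 rad and horizontal distance between piece_d and stand_4 below 0.014 m and z of piece_d in the frame of stand_4 between 0.01 and 0.018 m and angle between the x axis of piece_d and the x axis of stand_4, either way round below 0.22 rad) or (horizontal distance between frog and stand_4 below 0.2 m and horizontal distance between piece_a and stand_4 below 0.014 m and z of piece_a in the frame of stand_4 between 0.01 and 0.018 m and angle between the x axis of piece_a and the x axis of stand_4, either way round below 0.22 rad and horizontal distance between piece_b and stand_3 below 0.014 m and z of piece_b in the frame of stand_3 between 0.01 and 0.018 m and angle between the x axis of piece_b and the x axis of stand_3, either way round below 0.22 rad and horizontal distance between piece_c and stand_2 below 0.014 m and z of piece_c in the frame of stand_2 between 0.01 and 0.018 m and angle between the x axis of piece_c and the x axis of stand_2, either way round below 0.22 rad and horizontal distance between piece_d and stand_1 below 0.014 m and z of piece_d in the frame of stand_1 between 0.01 and 0.018 m and angle between the x axis of piece_d and the x axis of stand_1, either way round below 0.22 rad)) and angle between each of piece_a, piece_b, piece_c, piece_d's own z axis and vertical below 0.08 rad and linear speed of each of piece_a, piece_b, piece_c, piece_d below 0.02 m/s and contact force between the fingers and piece_a below 0.1 N and contact force between the fingers and piece_b below 0.1 N and contact force between the fingers and piece_c below 0.1 N and contact force between the fingers and piece_d below 0.1 N); the robot touches nothing.
It fails at once if the bronze frog is pushed more than 20 mm or tipped (distance of frog from where it was at the start of the episode above 0.02 m or angle between frog's own z axis and vertical above 0.3 rad).
It fails at once if the incense holder is pushed more than 20 mm or tipped (distance of incense_holder from where it was at the start of the episode above 0.02 m or angle between incense_holder's own z axis and vertical above 0.3 rad).
It also fails if it takes over 102 s, if anything falls off the work surface, if the arm or the gripper's body presses on something with over 40 N, if the wrist force passes 120 N, or if a joint passes its speed limit or range.

ROBOT

A 6-joint arm with a two-finger parallel gripper is mounted at the origin on the work surface. World frame = base frame: x ahead of the robot, y to its left, z up, the work surface at z = 0. Lengths are in mm, angles in rad, forces in N, time in s.
With the tool pointing down it reaches from about 300 to 775 mm from the base axis. Payload 14.6 kg.
Tool frame: the origin (TCP) lies at the very end of the fingers, on their centre line; the grasp point (between the pads) lies 19 mm behind it; z points along the fingers, y is the line along which they close (so a half turn about z gives the same grasp; the last joint's range is limited). The gripper opens to 94 mm and grips with 3 to 60 N. Pads are 16 mm wide; open, the fingers measure 119 mm over their backs; the gripper's body (75 mm by 177 mm) begins 78 mm behind the grasp point.
Start: joints at [1.204, 0.3, 1.521, -0, 1.321, -0.067], TCP at [162.428, 525.458, 205.446] pointing down, gripper open.
Joint ranges: [-3.03, 3.03], [-0.79, 2.21], [0.23, 2.52], [-1.04, 4.18], [0, 3.07], [-2.55, 2.55]. Speed limits (rad/s): [2.22, 2.22, 2.57, 3.14, 3.14, 3.14].

INTERFACE

Orientations are given as [roll, pitch, yaw] about the fixed x, y, z axes, in that order (R = Rz(yaw) Ry(pitch) Rx(roll)).
In Python, from cell import manip, camera, get_calibration gives the robot as it stands. The module is installed in compiled form; this text tells all that it offers.
- The arm moves only by the tool jog_arm, never from a script. Its argument "plan" is one flat list of numbers, 6 for each row, row after row: the shift along the world's x, y, z in m, then the turn, a rotation vector about the world's x, y, z in degrees. A call has 1 to 20 rows; each row is the pose to reach, as a shift and turn from the pose commanded when the call began; what a row does not reach only later rows make up. A row lasts 1/10 s, in which the tool goes at most 50 mm and 8.59 degrees, less where a joint would pass 70% of its speed; a pose out of reach is approached as far as the arm can. A call with a gripper value outside its range is refused whole. "claw" is the finger opening in m, from 0 to 0.094, set as the call begins (left out, the last holds). The fingers move at their own pace and stop on an object; "force" is the grip in N (left out, the last holds). Time passes only in rows, so rows that repeat a pose let the fingers close. It gives the time, the measured TCP pose, the force, the opening and the grip force at its end, in the units of the state.
- manip.read_state(): the state, without advancing time (a new reading comes with each control period).
- camera(name): name is "scene" or "top"; returns (picture, depth): 420x560x3 uint8, red, green, blue; 420x560 float32, mm along the optical axis (not along the pixel's ray), 0 where there is no reading.
- get_calibration(name): a dict with "fx", "fy", "cx", "cy" (pixels), "origin" and "attitude" of the camera in the world. Camera axes: x right, y down, z forward; pixel columns grow to the right and rows downward; lengths in mm; the calibration is good to about 2 mm. A picture is of the moment at which its call begins. get_calibration takes no time and is no camera call.
- manip.sign_off(): hands the job in; it is judged then, once.
The state is a dict: "clock": time; "joints": joint angles; "qd": joint speeds; "effort": joint torques, N m; "eef_pos": TCP position; "eef_rot": TCP orientation; "wrist_force": force on the tool from outside, world axes, zero at the start; "moment": the same for the moment, N m; "finger_gap": finger opening in mm; "finger_force": force on a finger pad.
Only numpy, scipy, OpenCV 4.12 (cv2) and the standard library are available. Lean on these libraries where they do the work, as an engineer would, in place of code of your own. Each camera call takes 0.05 s, during which the arm holds its last target. There are 200 camera calls.

## Working session

There is one attempt and no reset: what is moved stays moved. The work goes in short steps, Python scripts to look and compute and a tool call to move; the robot and the scene stay as the last step left them, time stands still between calls to the robot, and variables do not carry over. Pictures are saved under pics/ and viewed, at most 14 in all, crops included, and the job is handed in when it is done.

Besides the shell and the picture viewer there is one more tool, called in YAML: its name, and indented under it one key for each argument. jog_arm: Moves the arm, as the interface text tells. Its arguments: {"type":"object","properties":{"plan":{"type":"array"},"claw":{"type":"number"},"force":{"type":"number"}},"required":["plan"]}

```bash
mkdir -p pics
cat > h.py <<'E'
import numpy as np, cv2
from cell import manip, camera, get_calibration
from scipy.spatial.transform import Rotation as R
def cal(n):
    c=get_calibration(n); a=np.array(c["attitude"],float)
    M=a if a.shape==(3,3) else R.from_euler('xyz',a).as_matrix()
    return c,M
def cloud(n,d):
    c,M=cal(n); v,u=np.mgrid[:420,:560]
    P=np.stack([(u-c["cx"])/c["fx"]*d,(v-c["cy"])/c["fy"]*d,d],-1)
    return P@M.T+np.array(c["origin"])
def save(f,p): cv2.imwrite(f,p[:,:,::-1])
E
python3 - <<'E'
from h import *
for n in("scene","top"):
    p,d=camera(n); np.savez(n+"0.npz",p=p,d=d); save(f"pics/{n}0.png",p); print(n,get_calibration(n))
print(manip.read_state())
E
```

```text
scene {'fx': 498.9422396702405, 'fy': 498.9422396702405, 'cx': 278.67822818594317, 'cy': 202.46330903990153, 'origin': array([879.92416396, 451.48968727, 879.65199365]), 'attitude': array([-2.54406465,  0.00619301,  2.51985438])}
top {'fx': 440.25000015599096, 'fy': 440.25000015599096, 'cx': 274.98519961664516, 'cy': 212.78497446501595, 'origin': array([407.07546821,   1.86955775, 988.95034107]), 'attitude': array([-2.96143677,  0.01763457, -1.59081981])}
{'clock': 0.1, 'joints': array([ 1.20441700e+00,  3.00406078e-01,  1.52149948e+00, -1.69681371e-05,
        1.32067403e+00, -6.66095197e-02]), 'qd': array([-0.00260278, -0.00095485, -0.00259524, -0.00202492,  0.00227342,
       -0.00047225]), 'effort': array([ 1.04725291e-04, -5.32633245e+01, -3.53283763e+01,  7.08608120e-02,
        2.35342188e-02, -3.71461965e-05]), 'eef_pos': array([162.34784558, 525.26187214, 204.95650959]), 'eef_rot': array([-3.14060681e+00, -4.92912240e-05,  2.84182703e+00]), 'wrist_force': array([ 0.22056094, -0.36252326,  0.03519166]), 'moment': array([-0.02352485,  0.05731156,  0.0330967 ]), 'finger_force': 0.0, 'finger_gap': 93.9072284456706}
```

View pics/scene0.png

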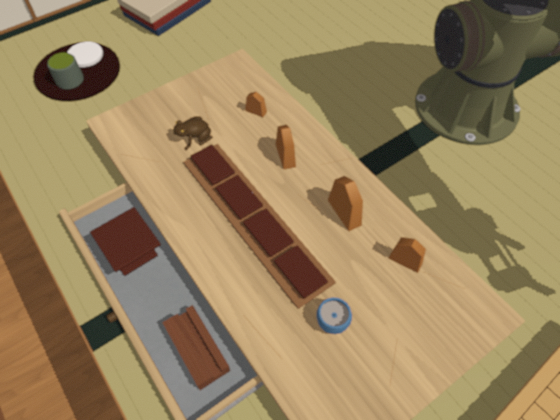

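View pics/top0.png

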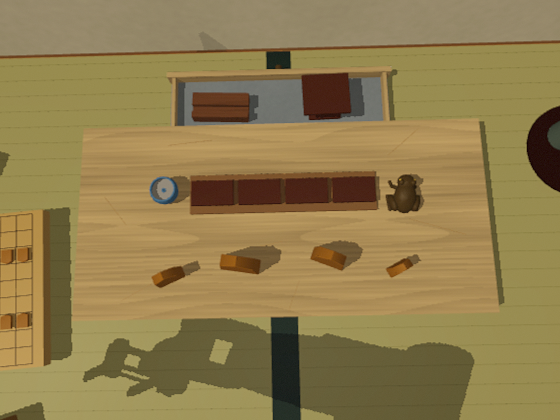

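Both views show the four pieces upright in front of the row. In the top view they are at about (168,276), (240,263), (328,258) and (400,267). The frog is at (405,195), the −y end, and the incense holder is at (164,190), the +y end. So a→stand_4, b→3, c→2, d→1.

```bash
cat > m.py <<'E'
from h import *
def meas(tag="0",new=True):
    pts=[];col=[]
    for n in("top","scene"):
        if new: p,d=camera(n)
        else: z=np.load(n+tag+".npz"); p,d=z["p"],z["d"]
        P=cloud(n,d); ok=d>0; pts.append(P[ok]); col.append(p[ok])
    return pts,col
E
python3 - <<'E'
from m import *
pts,col=meas(new=False)
for k in range(2):
    P=pts[k]; C=col[k].astype(int)
    b=(abs(P[:,0]-400)<220)&(abs(P[:,1])<450)
    z=P[b,2]; h=np.histogram(z[(z>50)&(z<95)],bins=45,range=(50,95))[0]; print(h)
    m=b&(P[:,2]>70)
    g=np.zeros((500,1000),np.uint8)
    ix=((P[m,0]-150)).astype(int); iy=(P[m,1]+500).astype(int)
    ok=(ix>=0)&(ix<500); g[ix[ok],iy[ok]]=1
    g=cv2.morphologyEx(g,cv2.MORPH_CLOSE,np.ones((7,7)))
    n,L,st,ce=cv2.connectedComponentsWithStats(g)
    Q=P[m][ok]; lab=L[ix[ok],iy[ok]]
    for i in range(1,n):
        q=Q[lab==i]
        if len(q)<40: continue
        r=cv2.minAreaRect(q[:,:2].astype(np.float32)); 
        t=q[q[:,2]>q[:,2].max()-5]
        print(k,len(q),q.mean(0).round(),"zmax",q[:,2].max().round(1),np.round(r[0]),np.round(r[1]),round(r[2],1),"top",t.mean(0).round(1))
E
```

```text
[    0     0     1    13    68   362  1418  3977  7632 10366 10166  6752
  3100  1061   316   213   285   401   404   269   137    60    33    23
    28    35    36    48    92   213   417   562   502   354   191   100
    93    55    52    40    46    55    39    37    53]
0 411 [445. 232. 109.] zmax 131.9 [446. 236.] [22. 54.] 24.1 top [446.  237.  128.6]
0 253 [ 454. -232.  100.] zmax 116.8 [ 456. -235.] [20. 43.] 30.0 top [ 454.9 -236.2  113.7]
0 587 [465.  86. 133.] zmax 159.8 [468.  90.] [77. 28.] 81.5 top [468.1  91.  156.7]
0 499 [475. -89. 121.] zmax 146.2 [477. -92.] [68. 27.] 68.0 top [477.8 -92.2 143.1]
0 674 [ 594. -253.   89.] zmax 105.5 [ 594. -256.] [51. 67.] 1.0 top [ 610.6 -256.9  101.8]
0 1734 [605.  49.  81.] zmax 87.3 [599.  49.] [ 41. 293.] 0.1 top [606.9  50.6  83.5]
0 568 [ 606. -151.   81.] zmax 86.9 [ 601. -151.] [37. 95.] 0.0 top [ 606.5 -150.2   83.2]
0 238 [609. 247.  91.] zmax 104.1 [609. 248.] [22. 54.] 0.1 top [607.6 250.  100.7]
[    2     1     2     1    20   164   873  3206  7332 10203  9856  5838
  2355   605   143   147   250   367   297   207    96    57    51    47
    51    54    61    73    92   211   408   648   600   319   184   124
   119    87    91    75    49    48    65    68    43]
1 767 [453. 239. 103.] zmax 131.9 [448. 237.] [24. 56.] 23.6 top [448.1 236.  128.6]
1 345 [ 459. -233.   94.] zmax 117.1 [ 457. -238.] [22. 44.] 29.9 top [ 457.2 -237.6  114.1]
1 1224 [478.  98. 118.] zmax 158.6 [472.  90.] [80. 29.] 82.6 top [471.3  89.4 155.5]
1 615 [487. -83. 111.] zmax 145.4 [480. -93.] [70. 27.] 69.0 top [480.3 -93.5 142.6]
1 456 [ 598. -247.   89.] zmax 103.8 [ 596. -257.] [49. 64.] 2.0 top [ 611.  -257.5  100.8]
1 1527 [607. -41.  81.] zmax 86.3 [601. -52.] [ 39. 292.] 0.0 top [607.7 -44.1  82.6]
1 669 [607. 149.  82.] zmax 86.5 [604. 149.] [94. 32.] 89.9 top [607.7 149.   82.7]
1 336 [611. 248.  91.] zmax 102.0 [610. 250.] [19. 53.] 0.1 top [608.7 247.6  99.5]
```

Run:
```python
from m import *
pts,col=meas(new=False)
for k in range(2):
    P=pts[k]; C=col[k].astype(int)
    m=(P[:,2]>76)&(P[:,2]<88)&(abs(P[:,0]-605)<45)&(abs(P[:,1])<215)&(C[:,0]<105)
    q=P[m]; r=cv2.minAreaRect(q[:,:2].astype(np.float32)); print(r,np.percentile(q,[1,50,99],axis=0).round(1).tolist())
    for y0 in(-150,-50,50,150):
        s=q[abs(q[:,1]-y0)<42]; print(y0,s.mean(0).round(1),np.percentile(s[:,0],[2,98]).round(1))
s=manip.read_state(); Rm=R.from_euler('xyz',s["eef_rot"]).as_matrix(); print(Rm[:,1])
```

```text
((620.584228515625, -1.9321746826171875), (55.519527435302734, 388.46978759765625), 0.2419833540916443) [[593.9, -191.9, 77.7], [619.9, -8.0, 81.8], [647.1, 189.5, 85.6]]
-150 [ 620.1 -150.4   81.7] [594.3 646.6]
-50 [620.  -50.1  81.7] [594.2 646.2]
50 [620.1  50.4  81.8] [594.2 646.3]
150 [619.7 150.2  81.9] [593.9 646.2]
((622.3519897460938, -1.792510986328125), (55.048641204833984, 388.50396728515625), 0.1664763242006302) [[596.3, -189.7, 76.9], [623.2, 28.2, 81.8], [648.6, 190.2, 85.1]]
-150 [ 623.5 -148.3   81.8] [597.5 648.8]
-50 [623.  -48.5  81.7] [596.8 648.4]
50 [623.   51.6  81.7] [596.9 648.3]
150 [622.9 151.2  81.6] [596.6 648.1]
[ 0.2952961   0.95540528 -0.00098584]
```

jog_arm:
  plan: [0.07,-0.07,0,0,0,-8.5,0.1,-0.1,0,0,0,-17,0.14,-0.14,0,0,0,-25,0.175,-0.175,0,0,0,-33,0.21,-0.21,0,0,0,-41,0.245,-0.245,0,0,0,-49,0.285,-0.289,0,0,0,-49,0.285,-0.289,0,0,0,-49,0.285,-0.289,0,0,0,-49,0.285,-0.289,0,0,0,-49,0.285,-0.289,0,0,0,-49,0.285,-0.289,-0.03,0,0,-49,0.285,-0.289,-0.06,0,0,-49]
  claw: 0.094
  force: 20

```text
clock: 1.4
eef_pos: [446.7, 238.0, 145.2]
eef_rot: [3.14, -0.0, 1.989]
wrist_force: [0.2, 0.4, -0.5]
finger_gap: 93.9
finger_force: 0.0
```

jog_arm:
  plan: [0,0,-0.025,0,0,0,0,0,-0.05,0,0,0,0,0,-0.065,0,0,0,0,0,-0.073,0,0,0,0,0,-0.073,0,0,0,0,0,-0.073,0,0,0]

```text
clock: 2.0
eef_pos: [447.4, 237.1, 73.2]
eef_rot: [3.141, -0.0, 1.988]
wrist_force: [-0.0, -0.4, 1.0]
finger_gap: 94.0
finger_force: 0.0
```

jog_arm:
  plan: [0,0,0,0,0,0,0,0,0,0,0,0,0,0,0,0,0,0,0,0,0,0,0,0,0,0,0,0,0,0,0,0,0,0,0,0,0,0,0,0,0,0,0,0,0,0,0,0,0,0,0,0,0,0,0,0,0,0,0,0]
  claw: 0.01
  force: 20

```text
clock: 3.0
eef_pos: [447.4, 236.4, 72.4]
eef_rot: [-3.141, -0.0, 1.987]
wrist_force: [-0.1, -0.6, -0.6]
finger_gap: 23.1
finger_force: 20.0
```

jog_arm:
  plan: [0,0,0,0,0,0,0,0,0,0,0,0,0,0,0.008,0,0,0,0,0,0.014,0,0,0,0,0,0.014,0,0,0]
  claw: 0.045

```text
clock: 3.5
eef_pos: [448.0, 236.7, 87.7]
eef_rot: [3.14, -0.0, 1.987]
wrist_force: [0.9, -0.6, 0.7]
finger_gap: 44.9
finger_force: 0.0
```

jog_arm:
  plan: [0,0,0,0,0,0,0,0,0,0,0,0,0,0,0,0,0,0,0,0,0,0,0,0,0,0,0,0,0,0,0,0,0,0,0,0,0,0,0.01,0,0,0,0,0,0.02,0,0,0,0,0,0.035,0,0,0,0,0,0.05,0,0,0,0,0,0.05,0,0,0]
  claw: 0.01
  force: 25

```text
clock: 4.6
eef_pos: [448.4, 236.9, 139.0]
eef_rot: [3.137, -0.0, 1.987]
wrist_force: [-0.5, 0.0, -0.6]
finger_gap: 21.6
finger_force: 24.9
```

Run:
```python
from h import *
p,d=camera("scene"); save("pics/s1.png",cv2.resize(p[130:330,300:500],(600,600),interpolation=cv2.INTER_CUBIC))
```

```text
(no output)
```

View pics/s1.png

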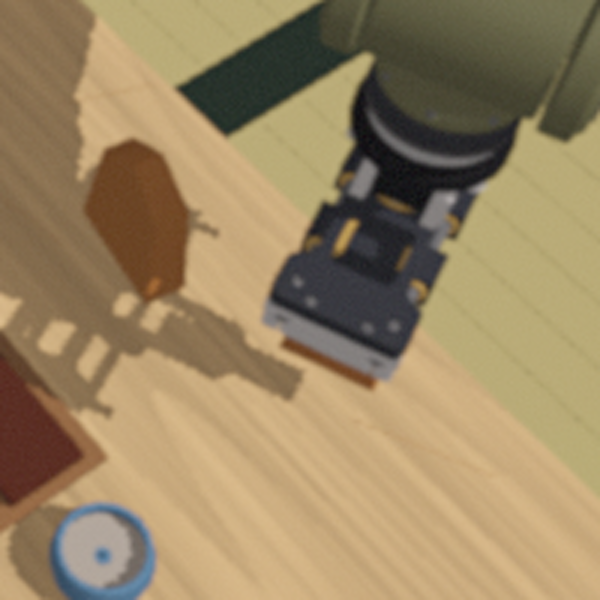

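The crop shows piece c clear of the board and square between the fingers, with its lower edge at (330,365).

jog_arm:
  plan: [0,0,0.02,0,0,0,0.015,-0.01,0.04,0,0,-2,0.04,-0.025,0.05,0,0,-5,0.07,-0.045,0.05,0,0,-9,0.1,-0.07,0.05,0,0,-13,0.125,-0.1,0.05,0,0,-17,0.145,-0.13,0.05,0,0,-21,0.165,-0.16,0.05,0,0,-24,0.172,-0.178,0.04,0,0,-24,0.174,-0.186,0.025,0,0,-24,0.174,-0.186,0.01,0,0,-24,0.174,-0.186,-0.005,0,0,-24,0.174,-0.186,-0.015,0,0,-24,0.174,-0.186,-0.02,0,0,-24,0.174,-0.186,-0.023,0,0,-24,0.174,-0.186,-0.023,0,0,-24,0.174,-0.186,-0.023,0,0,-24]

```text
clock: 6.35
eef_pos: [621.7, 50.6, 114.0]
eef_rot: [3.141, -0.0, 1.568]
wrist_force: [0.7, 0.3, -0.3]
finger_gap: 21.2
finger_force: 24.9
```

Run:
```python
from h import *
s=manip.read_state(); print(s["eef_pos"],s["eef_rot"],s["finger_gap"],s["wrist_force"])
p,d=camera("scene"); save("pics/s2.png",cv2.resize(p[130:330,170:370],(600,600),interpolation=cv2.INTER_CUBIC))
```

```text
[621.67982544  50.58831874 114.00430291] [ 3.14066794e+00 -1.52695245e-05  1.56787994e+00] 21.21941738337121 [ 0.66062315  0.25684998 -0.34052673]
```

View pics/s2.png

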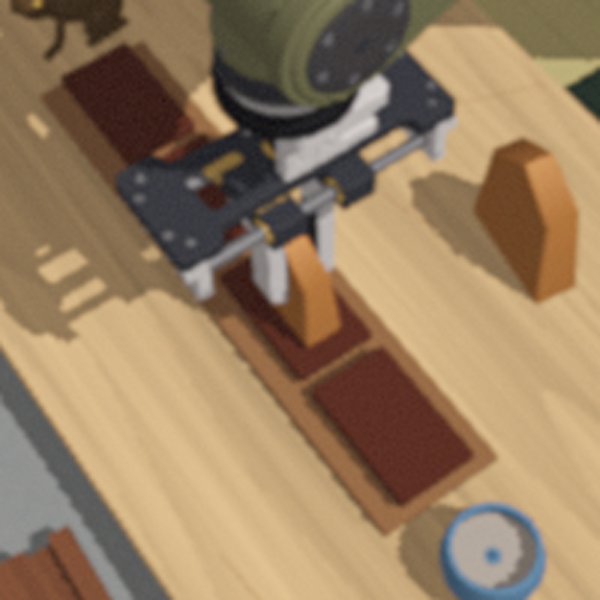

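Piece c hovers just above stand 2, upright and parallel to the row, with its foot at about (320,335) in the crop.

jog_arm:
  plan: [0,0,-0.001,0,0,0,0,0,-0.002,0,0,0,0,0,-0.003,0,0,0,0,0,-0.003,0,0,0]

```text
clock: 6.8
eef_pos: [621.4, 50.4, 110.3]
eef_rot: [-3.141, 0.0, 1.568]
wrist_force: [0.0, 0.9, -0.7]
finger_gap: 21.3
finger_force: 24.9
```

jog_arm:
  plan: [0,0,-0.001,0,0,0,0,0,-0.002,0,0,0,0,0,-0.002,0,0,0]

```text
clock: 7.1
eef_pos: [621.4, 50.5, 108.3]
eef_rot: [-3.142, -0.0, 1.568]
wrist_force: [0.3, -1.7, -0.7]
finger_gap: 21.3
finger_force: 24.9
```

jog_arm:
  plan: [0,0,-0.001,0,0,0,0,0,-0.0015,0,0,0]

```text
clock: 7.3
eef_pos: [621.5, 50.5, 108.2]
eef_rot: [3.141, 0.0, 1.568]
wrist_force: [-7.4, -0.7, 14.9]
finger_gap: 21.2
finger_force: 25.4
```

jog_arm:
  plan: [0,0,0.0005,0,0,0,0,0,0.0005,0,0,0,0,0,0.0005,0,0,0,0,0,0.0005,0,0,0,0,0,0.0005,0,0,0,0,0,0.0005,0,0,0,0,0,0.02,0,0,0,0,0,0.05,0,0,0,0,0,0.08,0,0,0,-0.03,-0.03,0.08,0,0,-5,-0.06,-0.06,0.08,0,0,-10,-0.09,-0.09,0.08,0,0,-16,-0.12,-0.12,0.08,0,0,-21.5,-0.142,-0.142,0.08,0,0,-21.5,-0.142,-0.142,0.08,0,0,-21.5,-0.142,-0.142,0.08,0,0,-21.5]
  claw: 0.08

```text
clock: 8.9
eef_pos: [479.6, -91.8, 187.3]
eef_rot: [3.141, -0.0, 1.191]
wrist_force: [-0.0, 0.4, 0.3]
finger_gap: 80.1
finger_force: 0.0
```

Run:
```python
from h import *
s=manip.read_state(); print(s["eef_pos"],s["eef_rot"],s["finger_gap"],s["wrist_force"])
p,d=camera("scene"); save("pics/s3.png",cv2.resize(p[100:300,170:370],(600,600),interpolation=cv2.INTER_CUBIC))
P=cloud("scene",d).reshape(-1,3)
q=P[(P[:,2]>90)&(P[:,2]<153)&(abs(P[:,1]-50)<45)&(abs(P[:,0]-621)<35)]
print(q[:,2].max(),cv2.minAreaRect(q[:,:2].astype(np.float32)),q[q[:,2]>q[:,2].max()-6].mean(0))
```

```text
[479.56434749 -91.76268951 187.31803028] [ 3.14078811e+00 -2.23542268e-04  1.19147812e+00] 80.0982949452386 [-0.02607912  0.44729893  0.28797895]
152.6452794346974 ((623.8980102539062, 51.23849105834961), (24.116382598876953, 57.17548751831055), 1.8533093929290771) [622.91229211  52.39887233 149.02104677]
```

View pics/s3.png

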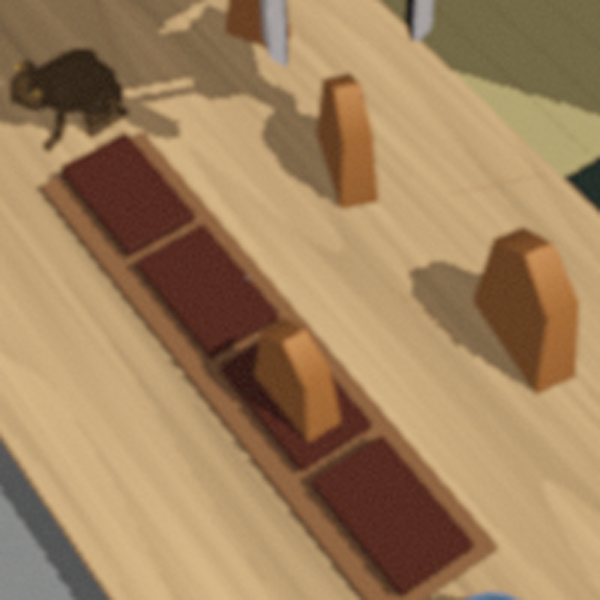

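Piece c stands upright and centred on stand 2, and the frog is undisturbed. Next, piece b.

jog_arm:
  plan: [0,0,-0.03,0,0,0,0,0,-0.06,0,0,0,0,0,-0.08,0,0,0,0,0,-0.093,0,0,0,0,0,-0.093,0,0,0]

```text
clock: 9.45
eef_pos: [479.2, -90.8, 92.6]
eef_rot: [-3.139, 0.0, 1.193]
wrist_force: [0.5, 0.5, 0.4]
finger_gap: 80.2
finger_force: 0.0
```

jog_arm:
  plan: [0,0,0,0,0,0,0,0,0,0,0,0,0,0,0,0,0,0,0,0,0,0,0,0,0,0,0,0,0,0,0,0,0,0,0,0,0,0,0,0,0,0,0,0,0,0,0,0,0,0,0,0,0,0]
  claw: 0.01
  force: 25

```text
clock: 10.35
eef_pos: [479.4, -91.5, 94.0]
eef_rot: [-3.142, -0.0, 1.192]
wrist_force: [-0.6, -0.9, 0.8]
finger_gap: 23.7
finger_force: 24.9
```

jog_arm:
  plan: [0,0,0.01,0,0,0,0,0,0.025,0,0,0,0,0,0.045,0,0,0,0.01,0.003,0.06,0,0,2,0.03,0.009,0.06,0,0,5,0.055,0.016,0.06,0,0,9,0.08,0.024,0.06,0,0,13,0.105,0.031,0.06,0,0,17,0.13,0.038,0.06,0,0,20,0.142,0.042,0.055,0,0,21.7,0.142,0.042,0.045,0,0,21.7,0.142,0.042,0.035,0,0,21.7,0.142,0.042,0.028,0,0,21.7,0.142,0.042,0.025,0,0,21.7,0.142,0.042,0.024,0,0,21.7,0.142,0.042,0.023,0,0,21.7,0.142,0.042,0.023,0,0,21.7]

```text
clock: 12.05
eef_pos: [621.5, -49.6, 117.2]
eef_rot: [3.141, 0.0, 1.571]
wrist_force: [-0.6, -0.2, -0.4]
finger_gap: 23.5
finger_force: 24.9
```

jog_arm:
  plan: [0,0,-0.0005,0,0,0,0,0,-0.001,0,0,0]

```text
clock: 12.25
eef_pos: [621.5, -49.5, 116.1]
eef_rot: [3.141, 0.0, 1.571]
wrist_force: [-0.2, -0.7, -0.9]
finger_gap: 23.8
finger_force: 24.9
```

jog_arm:
  plan: [0,0,-0.0007,0,0,0,0,0,-0.0013,0,0,0]

```text
clock: 12.45
eef_pos: [621.6, -49.6, 115.9]
eef_rot: [3.141, 0.0, 1.571]
wrist_force: [-6.4, 1.1, 13.7]
finger_gap: 23.4
finger_force: 25.3
```

jog_arm:
  plan: [0,0,0.0005,0,0,0,0,0,0.0005,0,0,0,0,0,0.0005,0,0,0,0,0,0.0005,0,0,0,0,0,0.0005,0,0,0,0,0,0.0005,0,0,0,0,0,0.02,0,0,0,0,0,0.05,0,0,0,0,0,0.08,0,0,0,-0.03,-0.034,0.08,0,0,6,-0.06,-0.068,0.08,0,0,12,-0.09,-0.102,0.08,0,0,18,-0.12,-0.136,0.08,0,0,24,-0.15,-0.17,0.08,0,0,30,-0.165,-0.187,0.07,0,0,30,-0.165,-0.187,0.05,0,0,30,-0.165,-0.187,0.05,0,0,30]
  claw: 0.08

```text
clock: 14.15
eef_pos: [455.3, -236.6, 162.9]
eef_rot: [-3.14, -0.003, 2.093]
wrist_force: [-0.7, -0.3, 0.5]
finger_gap: 80.0
finger_force: 0.0
```

Run:
```python
from h import *
s=manip.read_state(); print(s["eef_pos"],s["eef_rot"],s["finger_gap"],s["wrist_force"])
p,d=camera("scene"); save("pics/s4.png",cv2.resize(p[60:260,160:360],(600,600),interpolation=cv2.INTER_CUBIC))
P=cloud("scene",d).reshape(-1,3)
for y,t in((50,153),(-50,168)):
    q=P[(P[:,2]>90)&(P[:,2]<t)&(abs(P[:,1]-y)<45)&(abs(P[:,0]-621)<35)]
    print(q[:,2].max(),cv2.minAreaRect(q[:,:2].astype(np.float32)),q[q[:,2]>q[:,2].max()-6].mean(0))
```

```text
[ 455.25119825 -236.55564479  162.9116074 ] [-3.14011138e+00 -2.78210743e-03  2.09347346e+00] 79.98768431700765 [-0.72852296 -0.27543369  0.4586628 ]
152.7935348520681 ((623.81787109375, 52.15808868408203), (23.814401626586914, 56.58604431152344), 2.7194790840148926) [622.68973319  52.52464884 149.00322662]
167.22123769312248 ((622.5184326171875, -52.216468811035156), (27.11791229248047, 69.22362518310547), 1.1133928298950195) [622.28794044 -52.09236442 163.80992117]
```

View pics/s4.png

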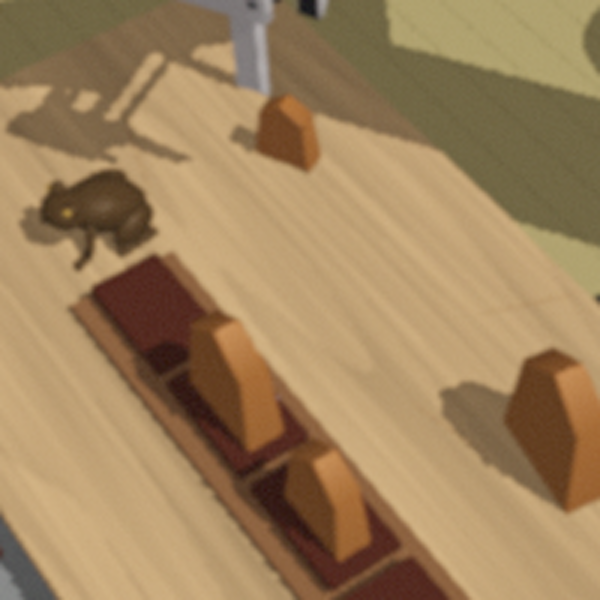

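b and c stand upright and centred, at about (240,390) and (325,505) in the crop. The frog has not moved. Next is d, at (290,135).

jog_arm:
  plan: [0,0,-0.03,0,0,0,0,0,-0.06,0,0,0,0,0,-0.078,0,0,0,0,0,-0.085,0,0,0,0,0,-0.085,0,0,0]

```text
clock: 14.7
eef_pos: [456.8, -236.3, 79.8]
eef_rot: [-3.141, -0.0, 2.095]
wrist_force: [0.3, 0.1, 0.6]
finger_gap: 80.3
finger_force: 0.0
```

jog_arm:
  plan: [0,0,0,0,0,0,0,0,0,0,0,0,0,0,0,0,0,0,0,0,0,0,0,0,0,0,0,0,0,0,0,0,0,0,0,0,0,0,0,0,0,0,0,0,0,0,0,0,0,0,0,0,0,0]
  claw: 0.005
  force: 20

```text
clock: 15.6
eef_pos: [456.4, -236.5, 79.6]
eef_rot: [-3.142, -0.0, 2.095]
wrist_force: [-0.2, -1.0, -0.4]
finger_gap: 19.2
finger_force: 19.9
```

jog_arm:
  plan: [0,0,0.01,0,0,0,0,0,0.03,0,0,0,0,0,0.06,0,0,0,0,0.01,0.09,0,0,0,0,0.03,0.12,0,0,-2,0.005,0.06,0.125,0,0,-5,0.01,0.09,0.125,0,0,-8,0.02,0.12,0.125,0,0,-11,0.03,0.15,0.125,0,0,-14,0.045,0.18,0.125,0,0,-17,0.06,0.21,0.125,0,0,-20,0.075,0.24,0.125,0,0,-23,0.09,0.27,0.125,0,0,-26,0.105,0.3,0.125,0,0,-28,0.12,0.33,0.125,0,0,-30,0.14,0.355,0.12,0,0,-30,0.157,0.375,0.1,0,0,-30,0.165,0.387,0.075,0,0,-30,0.165,0.387,0.05,0,0,-30,0.165,0.387,0.03,0,0,-30]

```text
clock: 17.6
eef_pos: [621.1, 150.9, 108.5]
eef_rot: [-3.141, 0.0, 1.572]
wrist_force: [-0.1, -0.1, -0.6]
finger_gap: 18.7
finger_force: 19.9
```

jog_arm:
  plan: [0,0,-0.003,0,0,0,0,0,-0.005,0,0,0,0,0,-0.006,0,0,0,0,0,-0.007,0,0,0,0,0,-0.008,0,0,0]

```text
clock: 18.1
eef_pos: [621.7, 150.5, 102.5]
eef_rot: [3.14, -0.0, 1.571]
wrist_force: [0.4, -0.3, -0.1]
finger_gap: 19.0
finger_force: 19.9
```

jog_arm:
  plan: [0,0,-0.0007,0,0,0,0,0,-0.0013,0,0,0]

```text
clock: 18.3
eef_pos: [621.7, 150.5, 101.6]
eef_rot: [3.141, -0.0, 1.571]
wrist_force: [-5.9, -1.7, 13.2]
finger_gap: 18.9
finger_force: 20.3
```

jog_arm:
  plan: [0,0,0.0005,0,0,0,0,0,0.0005,0,0,0,0,0,0.0005,0,0,0,0,0,0.0005,0,0,0,0,0,0.0005,0,0,0,0,0,0.0005,0,0,0,0,0,0.02,0,0,0,0,0,0.05,0,0,0,0,0,0.085,0,0,0,-0.03,-0.012,0.095,0,0,-2,-0.06,-0.024,0.095,0,0,-4,-0.09,-0.036,0.095,0,0,-6,-0.12,-0.048,0.095,0,0,-8,-0.151,-0.06,0.095,0,0,-8,-0.151,-0.06,0.095,0,0,-8,-0.151,-0.06,0.095,0,0,-8]
  claw: 0.085

```text
clock: 19.9
eef_pos: [470.6, 90.4, 195.9]
eef_rot: [3.14, -0.0, 1.431]
wrist_force: [1.1, -0.0, 0.1]
finger_gap: 85.2
finger_force: 0.0
```

jog_arm:
  plan: [0,0,-0.03,0,0,0,0,0,-0.06,0,0,0,0,0,-0.085,0,0,0,0,0,-0.095,0,0,0,0,0,-0.095,0,0,0]

```text
clock: 20.4
eef_pos: [470.4, 90.6, 99.4]
eef_rot: [-3.139, 0.001, 1.432]
wrist_force: [0.1, -0.4, 0.4]
finger_gap: 85.0
finger_force: 0.0
```

jog_arm:
  plan: [0,0,0,0,0,0,0,0,0,0,0,0,0,0,0,0,0,0,0,0,0,0,0,0,0,0,0,0,0,0,0,0,0,0,0,0,0,0,0,0,0,0,0,0,0,0,0,0,0,0,0,0,0,0]
  claw: 0.01
  force: 30

```text
clock: 21.3
eef_pos: [470.4, 90.4, 100.3]
eef_rot: [-3.142, 0.0, 1.432]
wrist_force: [-0.5, -0.1, 1.2]
finger_gap: 25.8
finger_force: 29.8
```

jog_arm:
  plan: [0,0,0.01,0,0,0,0,0,0.03,0,0,0,0,-0.015,0.05,0,0,0,0,-0.04,0.06,0,0,2,0,-0.07,0.06,0,0,4,0,-0.1,0.06,0,0,6,0.002,-0.13,0.06,0,0,8,0.006,-0.16,0.06,0,0,8,0.015,-0.19,0.06,0,0,8,0.035,-0.215,0.06,0,0,8,0.06,-0.232,0.06,0,0,8,0.09,-0.239,0.06,0,0,8,0.12,-0.24,0.06,0,0,8,0.142,-0.24,0.056,0,0,8,0.151,-0.24,0.048,0,0,8,0.151,-0.24,0.038,0,0,8,0.151,-0.24,0.03,0,0,8,0.151,-0.24,0.026,0,0,8,0.151,-0.24,0.024,0,0,8,0.151,-0.24,0.0235,0,0,8]

```text
clock: 23.3
eef_pos: [621.2, -149.6, 124.1]
eef_rot: [3.141, 0.0, 1.571]
wrist_force: [-0.8, -0.0, -1.0]
finger_gap: 26.2
finger_force: 29.8
```

jog_arm:
  plan: [0,0,-0.0007,0,0,0,0,0,-0.0014,0,0,0]

```text
clock: 23.5
eef_pos: [621.5, -149.6, 122.8]
eef_rot: [3.141, 0.0, 1.571]
wrist_force: [1.4, 0.2, -1.5]
finger_gap: 26.0
finger_force: 29.8
```

jog_arm:
  plan: [0,0,-0.0007,0,0,0,0,0,-0.0013,0,0,0]

```text
clock: 23.7
eef_pos: [621.6, -149.6, 122.3]
eef_rot: [3.141, 0.0, 1.571]
wrist_force: [-5.7, 1.2, 10.7]
finger_gap: 26.4
finger_force: 30.2
```

Contact. I'll release, rise and retreat toward the robot.

jog_arm:
  plan: [0,0,0.0005,0,0,0,0,0,0.0005,0,0,0,0,0,0.0005,0,0,0,0,0,0.0005,0,0,0,0,0,0.0005,0,0,0,0,0,0.0005,0,0,0,0,0,0.02,0,0,0,0,0,0.05,0,0,0,0,0,0.09,0,0,0,-0.04,0,0.12,0,0,0,-0.09,0,0.12,0,0,0,-0.14,0,0.12,0,0,0,-0.19,0,0.12,0,0,0,-0.24,0,0.12,0,0,0,-0.24,0,0.12,0,0,0,-0.24,0,0.12,0,0,0]
  claw: 0.08

```text
clock: 25.3
eef_pos: [381.4, -149.8, 242.0]
eef_rot: [3.14, 0.001, 1.57]
wrist_force: [0.1, -1.7, 0.1]
finger_gap: 80.0
finger_force: 0.0
```

Run:
```python
from h import *
for n in("scene","top"):
    p,d=camera(n)
    if n=="scene": save("pics/s5.png",cv2.resize(p[100:320,150:370],(600,600),interpolation=cv2.INTER_CUBIC))
    P=cloud(n,d).reshape(-1,3)
    for y,t in((150,138),(50,152),(-50,166),(-150,180)):
        q=P[(P[:,2]>92)&(P[:,2]<t+3)&(abs(P[:,1]-y)<47)&(abs(P[:,0]-621)<35)]
        r=cv2.minAreaRect(q[:,:2].astype(np.float32))
        print(n,y,t,q[:,2].max().round(1),np.round(r[0],1),np.round(r[1],1),round(r[2],1),q[q[:,2]>q[:,2].max()-6].mean(0).round(1))
```

```text
scene 150 138 138.9 [623.5 149.3] [20.8 44.7] 1.1 [623.2 150.1 135.3]
scene 50 152 153.2 [623.2  52.2] [23.9 56.1] 0.7 [622.8  52.1 149.5]
scene -50 166 167.3 [622.8 -52.6] [26.5 67.9] 1.7 [622.4 -51.3 163.9]
scene -150 180 181.4 [ 621.7 -150.1] [79.6 29.4] 89.9 [ 621.5 -148.7  177.8]
top 150 138 138.7 [620.4 150.3] [20.2 44.3] 2.2 [621.  150.9 135.4]
top 50 152 152.5 [619.7  52.7] [22.6 54.8] 0.8 [621.   52.9 149.1]
top -50 166 168.3 [618.7 -50.8] [66.2 24.2] 89.5 [620.1 -51.1 164.1]
top -150 180 182.3 [ 618.6 -148.4] [78.8 29.2] 87.9 [ 621.1 -148.6  178.3]
```

View pics/s5.png

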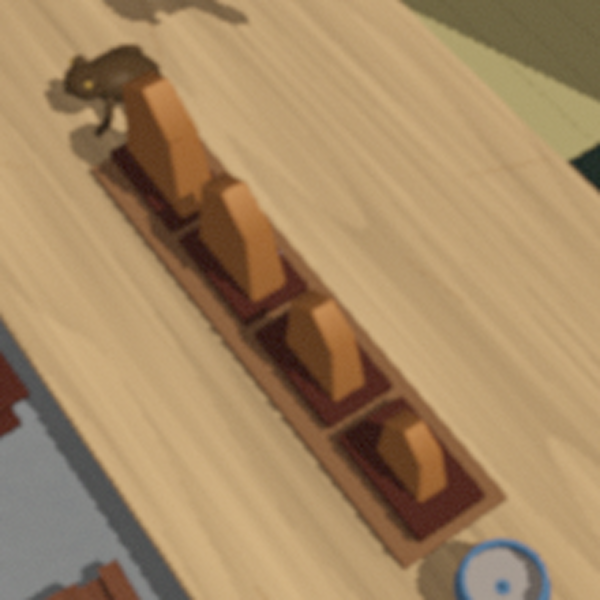

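All four stand upright and centred, falling in height from the frog (110,75) to the incense holder (505,575), and the arm is clear.

```bash
python3 -c "
from cell import manip; print(manip.sign_off())"
```

```text
the job is handed in; nothing more can be done
None
```

The job is handed in at about 25 s on the clock: all four pieces stand upright on the stands, tallest at the frog's end and shortest at the incense holder's, each within about 3 mm of its stand's centre and 3° of parallel to the row by the cameras, with the frog and incense holder untouched; no verdict came back at hand-in.

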